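# Screw down the centrifuge rotor's wing knob

## Task

Close the centrifuge rotor: set the blue wing knob on the threaded spindle in the middle of the rotor's black lid with its bar in line with the lid's two white marks, keep it down on the spindle and turn it backward (anticlockwise seen from above) until it clicks down into the start of the thread, then screw it forward (clockwise) until it comes up firm against its stop with the lid pressed down on its seal. Feel your way and never force the knob, then let go of it; leave everything else on the bench where it is.

Things in the scene. Friction and masses are not known exactly. Their poses are not given: they have to be found in the camera images.
- knob: The blue wing knob, loose, standing upright on the bench. Origin: centre of its underside; z up, x along its grip bar. A round skirt 52 mm across and 30 mm high with the bar on top. Hollow underneath: bore 39 mm across, 24 mm deep, its mouth widened to 45 mm. About 90 g. Half a turn of the knob makes no difference.
- knob_bar (a point): The place to grip: on the knob's axis, 52 mm above its underside. The upright blue bar is 54 mm long (x), 16 mm wide (y), from 30 to 58 mm above the underside, with a white line along its top.
- knob_lug (a point): Inner lower edge of one of the knob's two steel lugs inside the bore, one under each end of the bar (knob's +x and -x): they point inward to 13.5 mm from the axis, are 6 mm wide (y), and lie 2 to 6 mm above the underside.
- rotor: The centrifuge rotor on its black foot, fixed to the bench: silver, 172 mm across, 100 mm high to the top of its black lid (164 mm across). Origin: centre of the underside of its foot, z up. Its x axis is the direction of the two white marks on the lid.
- white_mark (a point): Middle of one of the two white marks on the lid's top, 56 mm from the centre on the rotor's +x; the other lies across from it. Each is a 38 x 6 mm line along x. Set on the spindle with its bar on the marks, the knob always lands on the flat crown of the thread, its underside 11 mm above the lid; turned forward (clockwise) from there it runs against a solid block and jams.
- spindle_tip (a point): Tip of the steel spindle, 20 mm above the lid; core 25 mm, thread 36 mm across, tip tapered, right-hand thread with two starts half a turn apart, where they lie varies and is hidden. From the marks, turned back (anticlockwise) by 0.6 to 1.6 rad and kept down, the knob's lugs fall 8 mm off the crown into an entry about 0.35 rad wide that ends at a solid wall.
- lid_center (a point): Centre of the lid's top at rest, on the spindle's axis, axes as the rotor's. Knob's underside above it: 11 mm on the crown, 3 mm after the click. Then it screws in clockwise 1.75 to 2.2 rad, sinking 5 mm in the last 1.6 rad: it meets the lid, presses it 2 mm down and runs against a solid stop. Under 0.4 N m turns it; at the stop the moment jumps; above 1 N m is forcing it.
- lid: The black lid of the rotor with the two white marks, part of the rotor; origin at the centre of its top face, z up. It sits on a sprung seal and gives way straight down when pressed: about 3 N to start and 5 N per mm, 3.5 mm at most.
- rack: White tube rack with capped tubes, 70 x 200 mm, 112 mm high, on the bench; origin centre of underside. Leave alone.
- sleeve_a: Blue tube sleeve, 44 mm across, 108 mm high, standing; origin centre of underside. Leave alone.
- sleeve_b: Second blue tube sleeve, the same. Leave alone.
- reagent: Amber bottle with red cap, 66 mm across, 160 mm high; origin centre of underside. Leave alone.
- beaker: Glass beaker, 72 mm across, 90 mm high; origin centre of underside. Leave alone.
- timer: White bench timer lying flat, 55 x 70 x 22 mm; origin centre of underside. Leave alone.
- dome_nut: Steel dome nut, 32 mm across, 26 mm high; origin centre of underside. Not the part to use; leave alone.
- spanner: Steel spanner lying flat, 170 mm long; origin centre of underside. Leave alone.

How it is judged:
On the way, in this order (a step that is already met when the one before it is completed fails the run):
1. the knob rests on the crown of the spindle's thread, its bar within 0.2 rad of the white marks (horizontal distance between knob and lid_center below 0.004 m and z of knob in the frame of lid_center between 0.009 and 0.0135 m and angle between the x axis of knob and the x axis of rotor, either way round below 0.2 rad and contact force between knob and rotor above 0.4 N), for 0.2 s.
2. turned back, the knob has dropped off the crown into the start of the thread (underside less than 6 mm above the lid) (horizontal distance between knob and lid_center below 0.004 m and z of knob in the frame of lid_center below 0.006 m), for 0.1 s.
3. turned forward, the knob is screwed down and presses the lid (horizontal distance between knob and lid_center below 0.004 m and z of knob in the frame of lid_center below -0.0015 m and contact force between knob and lid above 8 N), for 0.2 s.
At the end, for the whole second after the job is handed in: The knob is screwed onto the spindle (axis within 4 mm of the lid's centre, upright within 0.06 rad), its underside at least 1.5 mm below the lid's rest plane, pressing the lid with more than 8 N, at rest and released (all of step 3 and angle between knob's own z axis and vertical below 0.06 rad and linear speed of knob below 0.01 m/s and contact force between knob and the fingers below 0.1 N); the robot touches nothing.
It fails at once if the knob is forced: its contact forces on the rotor, spindle and lid exceed 90 N in all (contact force between knob and rotor above 90 N).
It fails at once if another thing on the bench is moved more than 30 mm (distance of any of rack, sleeve_a, sleeve_b, reagent, beaker, timer, dome_nut, spanner from where it was at the start of the episode above 0.03 m).
It also fails if it takes over 70 s, if anything falls off the work surface, if the arm or the gripper's body presses on something with over 40 N, if the wrist force passes 120 N, or if a joint passes its speed limit or range.

## Robot

A 6-joint arm with a two-finger parallel gripper is mounted at the origin on the work surface. World frame = base frame: x ahead of the robot, y to its left, z up, the work surface at z = 0. Lengths are in m, angles in rad, forces in N, time in s.
With the tool pointing down it reaches from about 0.375 to 0.9 m from the base axis. Payload 3.1 kg.
Tool frame: the origin (TCP) lies between the finger pads; the fingertips stand 17 mm ahead of it and the grasp point (between the pads) lies 2 mm behind it; z points along the fingers, y is the line along which they close (so a half turn about z gives the same grasp; the last joint's range is limited). The gripper opens to 85 mm and grips with 20 to 120 N. Pads are 22 mm wide; open, the fingers measure 114 mm over their backs; the gripper's body (76 mm by 85 mm) begins 54 mm behind the grasp point. The pads swing forward as they close: fully open they stand 13 mm farther back than shut.
Start: joints at [-1.315, 0.527, 1.433, -0, 1.181, -0.178], TCP at [0.263, -0.567, 0.248] pointing down, gripper open.
Joint ranges: [-3.08, 3.08], [-0.75, 2.2], [0.22, 2.44], [-1.43, 4.57], [0, 2.65], [-2.85, 2.85]. Speed limits (rad/s): [2.79, 2.79, 3.14, 3.14, 3.14, 3.14].

## Interface

Orientations are given as a unit quaternion [x, y, z, w].
In Python, from station import sense, vision, order gives the robot as it stands.
- The arm moves only by the shell command python3 -m crank 'ROWS' [OPENING] [FORCE]. ROWS is JSON, a list of rows, each an object with "dp": the shift along the world's x, y, z in units of 30 mm (1.0 is 30 mm), a list of three; "angular": the turn, a rotation vector about the world's x, y, z in degrees, a list of three. In form: [{"dp": [dx, dy, dz], "angular": [ax, ay, az]}, ...]. A call has 1 to 20 rows; each row shifts and turns the commanded pose from where the row before left it; what a row does not reach is not made up. A row lasts 1/10 s, in which the tool goes at most 50 mm and 8.59 degrees, less where a joint would pass 70% of its speed; a pose out of reach is approached as far as the arm can. A call is refused whole if a number of a shift passes 1 or a number of a turn 8.59, either way. A call with a gripper value outside its range is refused whole. OPENING is the closure, from 0 (fully open) to 1 (shut), set as the call begins (- or left out, the last holds). The fingers move at their own pace and stop on an object; FORCE is the grip in N (left out, the last holds). Time passes only in rows, so rows that do not move let the fingers close. It gives the time, the measured TCP pose, the force, the opening and the grip force at its end, in the units of the state.
- sense(): the state, without advancing time (a new reading comes with each control period).
- vision.snapshot(name): name is "side" or "top" or "wrist"; returns a dict with "image" (400x640x3 uint8, blue, green, red), "range_z" (400x640 float32, m along the optical axis (not along the pixel's ray), 0 where there is no reading), "mtx" (3x3 intrinsics, pixels), "pose" (4x4, takes a point from camera to world coordinates); the wrist camera has in their place "mount" (4x4, takes a point from camera to tool coordinates, whose origin is the TCP and whose axes are the flange's). Camera axes: x right, y down, z forward; pixel columns grow to the right and rows downward; lengths in m; the calibration is good to about 2 mm. A picture is of the moment at which its call begins: read the wrist's pose just before it.
- order.sign_off(): hands the job in; it is judged then, once.
The state is a dict: "t": time; "q": joint angles; "qd": joint speeds; "tau": joint torques, N m; "tcp_pos": TCP position; "tool_rot": TCP orientation; "force": force on the tool from outside, world axes, zero at the start; "ft_torque": the same for the moment, N m; "finger_gap": opening from 0.0 (shut) to 1.0 (fully open); "gripper_force": force on a finger pad.
Only numpy, scipy, OpenCV 4.12 (cv2) and the standard library are available. Lean on these libraries where they do the work, as an engineer would, in place of code of your own. Each camera call takes 0.05 s, during which the arm holds its last target. There are 200 camera calls.

## Working session

There is one attempt and no reset: what is moved stays moved. The work goes in short steps, Python scripts to look and compute and a shell command to move; the robot and the scene stay as the last step left them, time stands still between calls to the robot, and variables do not carry over. Pictures are saved under pics/ and viewed, at most 10 in all, crops included, and the job is handed in when it is done.

```bash
ls; mkdir -p pics
python3 - <<'E'
from station import sense,vision
import cv2,pickle
s=sense();print(s)
for n in("top","side"):
    d=vision.snapshot(n);pickle.dump(d,open(n+".pkl","wb"));cv2.imwrite(f"pics/{n}.png",d["image"]);print(n,d["mtx"],d["pose"])
E
```

```text
pics
{'t': 0.0, 'q': array([-1.31546805e+00,  5.28489229e-01,  1.43389866e+00, -3.05835467e-05,
        1.18136641e+00, -1.78466510e-01]), 'qd': array([-0.00106608, -0.00111721,  0.00056323, -0.00106184, -0.00168369,
        0.00040968]), 'tau': array([-4.19000698e-04, -4.42356670e+01, -1.78024381e+01, -2.64036962e-04,
        8.68424977e-03,  2.18728950e-06]), 'tcp_pos': array([ 0.26256452, -0.56643363,  0.24732055]), 'tool_rot': array([ 9.76568009e-01,  2.15206309e-01, -5.56566717e-05, -1.07947716e-03]), 'force': array([ 0.29455173, -0.32176256,  0.30728344]), 'ft_torque': array([ 0.02123787, -0.01441392,  0.0014393 ]), 'gripper_force': 0.0, 'finger_gap': 0.9988734005632555}
top [[429.31498646   0.         325.40891594]
 [  0.         429.31498646 200.21408266]
 [  0.           0.           1.        ]] [[ 0.0136922  -0.98033722  0.19685389  0.30261319]
 [-0.99990283 -0.0129088   0.00526223 -0.03814316]
 [-0.00261761 -0.19690681 -0.98041871  1.303793  ]
 [ 0.          0.          0.          1.        ]]
side [[440.46368036   0.         317.13968495]
 [  0.         440.46368036 194.75943501]
 [  0.           0.           1.        ]] [[-0.91344045  0.25950942 -0.31349866  0.96312468]
 [ 0.40674628  0.55646376 -0.72450365  0.878293  ]
 [-0.01356488 -0.78930536 -0.613851    0.83708336]
 [ 0.          0.          0.          1.        ]]
```

View pics/top.png

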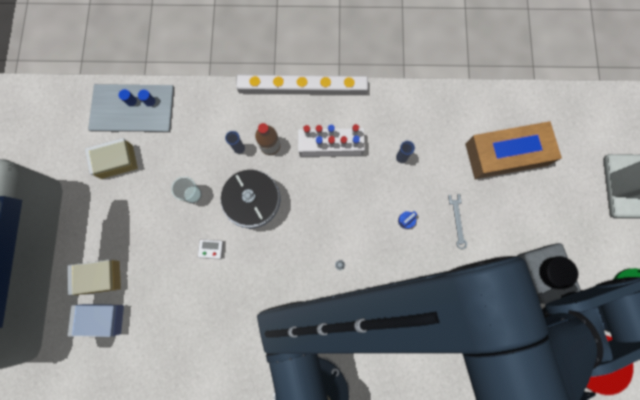

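View pics/side.png

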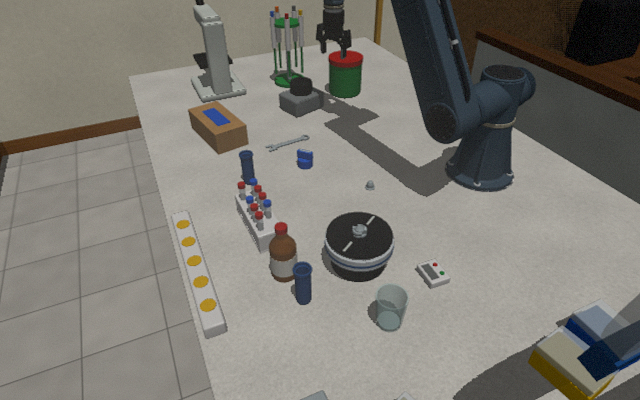

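The top view shows the knob at about (408,220), the rotor lid at (249,197) with its marks at (239,180) and (257,212), and the dome nut at (340,265). In the side view the knob is at (305,158) and the lid at (359,235).

```bash
cat > h.py <<'E'
import numpy as np,cv2,pickle
from station import sense,vision
from scipy.spatial.transform import Rotation as R
def ray(d,uv,z,T=None):
    T=d["pose"] if T is None else T
    uv=np.atleast_2d(np.array(uv,float)); k=np.linalg.inv(d["mtx"])
    r=(T[:3,:3]@k@np.c_[uv,np.ones(len(uv))].T).T
    return T[:3,3]+r*((z-T[2,3])/r[:,2])[:,None]
def blobs(m,amin=15):
    n,l,s,c=cv2.connectedComponentsWithStats(m.astype(np.uint8))
    return [(s[i,4],c[i],(l==i)) for i in range(1,n) if s[i,4]>=amin]
def axis(P):
    P=P[:,:2]; c=P.mean(0); w,v=np.linalg.eigh(np.cov((P-c).T)); return c,np.degrees(np.arctan2(v[1,1],v[0,1])),np.sqrt(w)
def wrist():
    s=sense(); d=vision.snapshot("wrist")
    T=np.eye(4);T[:3,:3]=R.from_quat(s["tool_rot"]).as_matrix();T[:3,3]=s["tcp_pos"]
    return s,d,T@d["mount"]
E
python3 - <<'E'
from h import *
d=pickle.load(open("top.pkl","rb"));im=d["image"];hsv=cv2.cvtColor(im,cv2.COLOR_BGR2HSV)
H,S,V=cv2.split(hsv)
def roi(m,x0,x1,y0,y1):
    o=np.zeros_like(m);o[y0:y1,x0:x1]=m[y0:y1,x0:x1];return o
m=roi((H>100)&(H<130)&(S>120),390,425,200,240)
for a,c,l in blobs(m):print("knob",a,c,ray(d,c,.03),ray(d,c,.045))
w=roi((S<90)&(V>150),395,420,208,232)
vv=roi((V.astype(int)-0>0),398,418,210,230)
for a,c,l in blobs(roi((V<90),215,285,165,235),200):
    cn=max(cv2.findContours(l.astype(np.uint8),0,1)[0],key=cv2.contourArea)
    print("lid",a,cv2.fitEllipse(cn),ray(d,cv2.fitEllipse(cn)[0],.1), cv2.fitEllipse(cn)[1])
P=[]
for a,c,l in blobs(roi((V>150)&(S<60),226,272,174,220),8):
    p=ray(d,c,.1)[0];print("mark",a,c,p, axis(ray(d,np.argwhere(l)[:,::-1],.1)))
cr=im[205:235,390:425];cv2.imwrite("pics/k.png",np.hstack([cv2.resize(cr,(560,480),interpolation=0)]))
e=pickle.load(open("side.pkl","rb"));h2=cv2.cvtColor(e["image"],cv2.COLOR_BGR2HSV)
m=roi((h2[...,0]>100)&(h2[...,0]<130)&(h2[...,1]>120),290,320,145,172)
for a,c,l in blobs(m):print("side knob",a,c,ray(e,c,.03))
E
```

```text
knob 164 [406.82926829 219.93902439] [[ 0.50129249 -0.27613827  0.03      ]] [[ 0.49895287 -0.27333567  0.045     ]]
lid 2115 ((249.86349487304688, 197.64198303222656), (51.249900817871094, 56.13209533691406), 70.26799774169922) [[0.5489828  0.18482398 0.1       ]] (51.249900817871094, 56.13209533691406)
mark 28 [228. 176.] [0.61208629 0.25122638 0.1       ] (array([0.61209053, 0.25122462]), np.float64(138.98728871881517), array([0.00375103, 0.00621233]))
mark 12 [269.58333333 174.91666667] [0.61688737 0.13095684 0.1       ] (array([0.61688866, 0.13095779]), np.float64(61.195708260062986), array([0.00231187, 0.00444812]))
mark 22 [239.22727273 180.36363636] [0.59951455 0.21802147 0.1       ] (array([0.59952547, 0.21802801]), np.float64(-148.16633282035966), array([0.00162035, 0.00986139]))
mark 75 [246.76       195.09333333] [0.55632674 0.19409005 0.1       ] (array([0.55633939, 0.19409123]), np.float64(-168.37967739298125), array([0.0071109 , 0.00901713]))
mark 26 [257.96153846 212.61538462] [0.50581238 0.15967541 0.1       ] (array([0.50582271, 0.15968162]), np.float64(-147.69799371376808), array([0.00187439, 0.00950943]))
mark 15 [227.33333333 217.66666667] [0.49012748 0.24599482 0.1       ] (array([0.49012955, 0.24599599]), np.float64(46.40142746353639), array([0.002548  , 0.00462052]))
side knob 201 [304.74626866 159.25870647] [[ 0.50999006 -0.26777715  0.03      ]]
```

View pics/k.png

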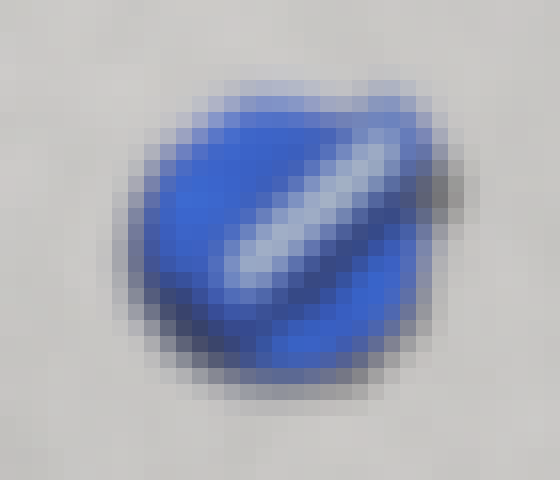

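```bash
python3 -m crank '[{"dp":[0.8,0.95,0],"angular":[0,0,-7.5]},{"dp":[0.8,0.95,0],"angular":[0,0,-7.5]},{"dp":[0.8,0.95,0],"angular":[0,0,-7.5]},{"dp":[0.8,0.95,0],"angular":[0,0,-7.5]},{"dp":[0.8,0.95,0],"angular":[0,0,-7.5]},{"dp":[0.8,0.95,0],"angular":[0,0,-7.5]},{"dp":[0.8,0.95,0],"angular":[0,0,-7.5]},{"dp":[0.8,0.95,0],"angular":[0,0,-7.5]},{"dp":[0.8,0.95,0],"angular":[0,0,-7.5]},{"dp":[0.8,0.95,0],"angular":[0,0,-7.5]},{"dp":[0,0,0],"angular":[0,0,0]},{"dp":[0,0,0],"angular":[0,0,0]}]' 0 40
python3 - <<'E'
from h import *
s,d,T=wrist();pickle.dump((s,d,T),open("w1.pkl","wb"));cv2.imwrite("pics/w1.png",d["image"]);print(d["mount"],s["q"])
E
```

```text
t: 1.3
tcp_pos: [0.5029, -0.2813, 0.2479]
tool_rot: [0.906, -0.422, -0.0, 0.0]
force: [1.1, 0.3, -0.3]
finger_gap: 0.999
gripper_force: 0.0
[[ 5.05413949e-04 -9.48079449e-01 -3.18033180e-01  8.07578024e-02]
 [ 9.99999708e-01  2.96629146e-04  7.04913255e-04  1.05142080e-04]
 [-5.73975859e-04 -3.18033443e-01  9.48079321e-01 -1.27029485e-01]
 [ 0.00000000e+00  0.00000000e+00  0.00000000e+00  1.00000000e+00]] [-7.03595754e-01  4.62401908e-01  1.55744902e+00 -5.95318773e-04
  1.12254823e+00  1.73925225e+00]
```

View pics/w1.png

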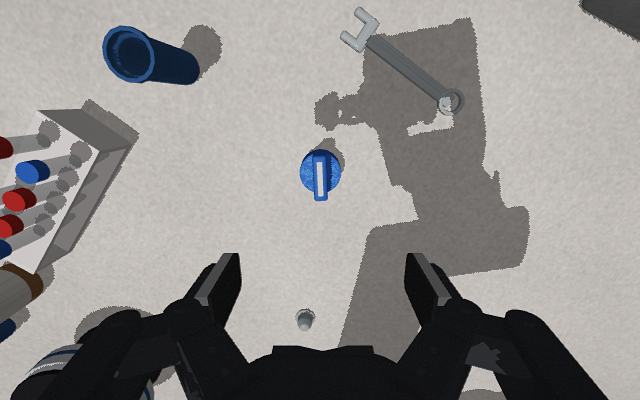

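The wrist view shows the knob at about (320,175). Its white line is near vertical in the image around (320,180), and the rack and the sleeve are off to the left.

```bash
cat > kb.py <<'E'
from h import *
def knob(s,d,T,zt=.058,box=(240,400,100,300)):
    H,S,V=cv2.split(cv2.cvtColor(d["image"],cv2.COLOR_BGR2HSV))
    x0,x1,y0,y1=box
    o=np.zeros(H.shape,bool);o[y0:y1,x0:x1]=1
    b=max(blobs((H>95)&(H<130)&(S>110)&o),key=lambda t:t[0])
    hull=np.zeros(H.shape,np.uint8);cv2.fillConvexPoly(hull,cv2.convexHull(np.argwhere(b[2])[:,::-1].astype(np.int32)),1)
    w=max(blobs((S<70)&(V>150)&(cv2.erode(hull,np.ones((3,3)))>0),8),key=lambda t:t[0])
    P=ray(d,np.argwhere(w[2])[:,::-1],zt,T);c,a,sd=axis(P)
    return c,a,sd*np.sqrt(12),w[0],w[1]
E
python3 - <<'E'
from kb import *
s,d,T=pickle.load(open("w1.pkl","rb"))
print(knob(s,d,T)); print(s["tcp_pos"],R.from_quat(s["tool_rot"]).as_matrix()[:,0])
E
```

```text
(array([ 0.50309009, -0.27719112]), np.float64(132.26400533343138), array([0.00593248, 0.0394237 ]), np.int32(177), array([319.54237288, 178.44067797]))
[ 0.50285606 -0.28127716  0.24792012] [ 6.43454384e-01 -7.65484134e-01 -7.05244005e-04]
```

```bash
python3 -m crank '[{"dp":[0,0.13,-0.8],"angular":[0,0,2.2]},{"dp":[0,0,-0.8],"angular":[0,0,0]},{"dp":[0,0,-0.8],"angular":[0,0,0]},{"dp":[0,0,-0.8],"angular":[0,0,0]},{"dp":[0,0,0],"angular":[0,0,0]},{"dp":[0,0,0],"angular":[0,0,0]}]'
python3 - <<'E'
from kb import *
s,d,T=wrist();cv2.imwrite("pics/w2.png",d["image"])
print(knob(s,d,T,box=(220,420,100,400))); print(s["tcp_pos"],R.from_quat(s["tool_rot"]).as_matrix()[:,0])
E
```

```text
t: 1.95
tcp_pos: [0.5021, -0.2792, 0.1523]
tool_rot: [0.913, -0.407, -0.0, -0.0]
force: [0.3, 0.0, -0.6]
finger_gap: 0.997
gripper_force: 0.0
(array([ 0.50155098, -0.27556982]), np.float64(132.89314995573662), array([0.00634335, 0.03625397]), np.int32(320), array([319.596875, 208.1875  ]))
[ 0.50207384 -0.27921861  0.15225726] [ 0.66886062 -0.74338741 -0.00078983]
```

View pics/w2.png

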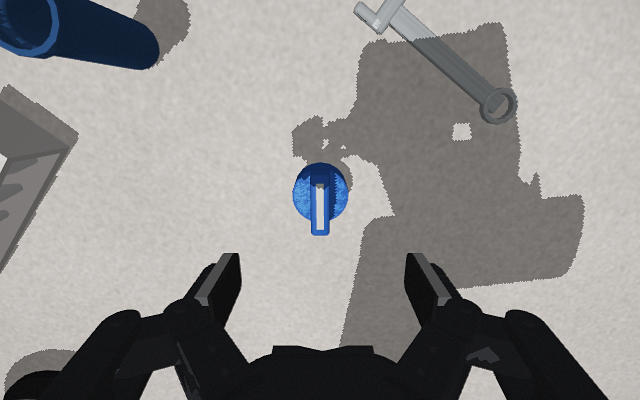

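The knob sits upright at about (320,200). Its bar top spans rows ~185–235, and the rows 165–185 look like the dark end face.

Run:
```python
from kb import *
s=sense();d0=pickle.load(open("w1.pkl","rb"))[1];im=cv2.imread("pics/w2.png")
T=np.eye(4);T[:3,:3]=R.from_quat(s["tool_rot"]).as_matrix();T[:3,3]=s["tcp_pos"];T=T@d0["mount"]
print(im[160:240:2,320].tolist())
tx=np.array([.669,-.743]);k=np.array([.5016,-.2756])
for r in(170,178,186,231,236):print(r,(ray(d0,[320,r],.058,T)[0,:2]-k)@tx)
for r in(163,192):print(r,(ray(d0,[[293,r],[348,r]],.03,T)[:,:2]-k)@tx,ray(d0,[[293,r],[348,r]],.03,T))
```

```text
[[115, 119, 123], [92, 57, 39], [86, 41, 18], [87, 42, 21], [87, 43, 22], [86, 41, 18], [87, 41, 18], [89, 44, 17], [104, 49, 20], [106, 51, 22], [107, 51, 24], [107, 52, 23], [115, 122, 123], [112, 116, 116], [216, 220, 219], [206, 210, 210], [206, 210, 209], [206, 210, 209], [205, 210, 209], [205, 209, 209], [204, 208, 208], [205, 210, 209], [206, 211, 210], [206, 211, 209], [205, 209, 208], [204, 208, 207], [203, 208, 207], [203, 207, 207], [203, 207, 206], [203, 207, 207], [202, 207, 206], [202, 207, 207], [203, 207, 206], [202, 207, 206], [204, 209, 210], [185, 94, 37], [186, 102, 48], [176, 91, 42], [199, 207, 215], [190, 195, 200]]
170 0.03288588430705342
178 0.026354551556248253
186 0.019703077096441972
231 -0.02011560045785406
236 -0.02480973235788804
163 [0.03274146 0.03275531] [[ 0.54136193 -0.28386477  0.03      ]
 [ 0.50520496 -0.31643929  0.03      ]]
192 [0.00586405 0.00587554] [[ 0.52401522 -0.26330965  0.03      ]
 [ 0.48664249 -0.29697566  0.03      ]]
```

```bash
python3 -m crank '[{"dp":[0.03,0.07,-0.84],"angular":[0,0,0.7]},{"dp":[0,0,-0.84],"angular":[0,0,0]},{"dp":[0,0,-0.84],"angular":[0,0,0]},{"dp":[0,0,-0.84],"angular":[0,0,0]},{"dp":[0,0,0],"angular":[0,0,0]},{"dp":[0,0,0],"angular":[0,0,0]},{"dp":[0,0,0],"angular":[0,0,0]}]'
python3 -m crank '[{"dp":[0,0,0],"angular":[0,0,0]},{"dp":[0,0,0],"angular":[0,0,0]},{"dp":[0,0,0],"angular":[0,0,0]},{"dp":[0,0,0],"angular":[0,0,0]},{"dp":[0,0,0],"angular":[0,0,0]},{"dp":[0,0,0],"angular":[0,0,0]},{"dp":[0,0,0],"angular":[0,0,0]},{"dp":[0,0,0],"angular":[0,0,0]}]' 1 50
```

```text
t: 2.7
tcp_pos: [0.5048, -0.2771, 0.0534]
tool_rot: [0.916, -0.401, 0.002, 0.001]
force: [0.1, -0.8, 0.2]
finger_gap: 0.998
gripper_force: 0.0
t: 3.5
tcp_pos: [0.5036, -0.2761, 0.0517]
tool_rot: [0.916, -0.401, 0.0, 0.0]
force: [-0.1, 0.6, 3.0]
finger_gap: 0.176
gripper_force: 49.9
```

```bash
python3 -m crank '[{"dp":[0,0,0.95],"angular":[0,0,0]},{"dp":[0,0,0.95],"angular":[0,0,0]},{"dp":[0,0,0.95],"angular":[0,0,0]},{"dp":[0,0,0.95],"angular":[0,0,0]},{"dp":[0,0,0.95],"angular":[0,0,0]},{"dp":[0,0,0.95],"angular":[0,0,0]}]'
python3 -m crank '[{"dp":[-0.04,0.94,0],"angular":[0,0,5.3]},{"dp":[-0.04,0.94,0],"angular":[0,0,5.3]},{"dp":[-0.04,0.94,0],"angular":[0,0,5.3]},{"dp":[-0.04,0.94,0],"angular":[0,0,5.3]},{"dp":[-0.04,0.94,0],"angular":[0,0,5.3]},{"dp":[-0.04,0.94,0],"angular":[0,0,5.3]},{"dp":[-0.04,0.94,0],"angular":[0,0,5.3]},{"dp":[-0.04,0.94,0],"angular":[0,0,5.3]},{"dp":[-0.04,0.94,0],"angular":[0,0,5.3]},{"dp":[-0.04,0.94,0],"angular":[0,0,5.3]},{"dp":[-0.04,0.94,0],"angular":[0,0,5.3]},{"dp":[-0.04,0.94,0],"angular":[0,0,5.3]},{"dp":[-0.04,0.94,0],"angular":[0,0,5.3]},{"dp":[-0.04,0.94,0],"angular":[0,0,5.3]},{"dp":[-0.04,0.94,0],"angular":[0,0,5.3]},{"dp":[0,0,0],"angular":[0,0,0]},{"dp":[0,0,0],"angular":[0,0,0]},{"dp":[0,0,0],"angular":[0,0,0]},{"dp":[0,0,0],"angular":[0,0,0]}]'
python3 - <<'E'
from h import *
s,d,T=wrist();pickle.dump((s,d,T),open("w3.pkl","wb"));cv2.imwrite("pics/w3.png",d["image"]);print(s["q"],s["force"],s["ft_torque"])
E
```

```text
t: 4.1
tcp_pos: [0.5032, -0.2757, 0.2231]
tool_rot: [0.916, -0.401, -0.001, -0.0]
force: [-0.2, -0.1, -1.9]
finger_gap: 0.176
gripper_force: 49.5
t: 6.0
tcp_pos: [0.4857, 0.146, 0.2224]
tool_rot: [0.961, 0.277, -0.0, 0.0]
force: [0.2, -0.7, -1.4]
finger_gap: 0.176
gripper_force: 49.6
[ 7.14755920e-02  4.06305302e-01  1.75262969e+00 -2.65789960e-04
  9.82976269e-01  1.08116913e+00] [ 0.20998459 -0.66921971 -1.44050648] [-0.04408534  0.08356691  0.03617237]
```

View pics/w3.png

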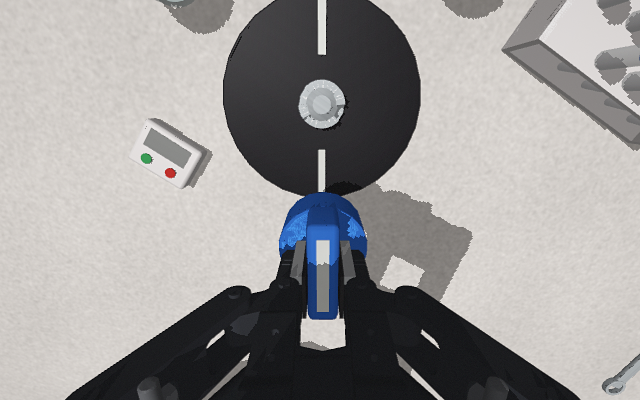

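The held knob is at (322,255) with its white line. The lid is clear: spindle at (322,103), upper mark ending at row 55, lower mark starting at row 150.

Run:
```python
from h import *
s,d,T=pickle.load(open("w3.pkl","rb"));im=d["image"];H,S,V=cv2.split(cv2.cvtColor(im,cv2.COLOR_BGR2HSV))
tcp=s["tcp_pos"][:2];M=R.from_quat(s["tool_rot"]).as_matrix();tx=M[:2,0];print("yaw",np.degrees(np.arctan2(tx[1],tx[0])))
def roi(m,x0,x1,y0,y1):
    o=np.zeros(m.shape,bool);o[y0:y1,x0:x1]=m[y0:y1,x0:x1];return o
ends=[];ax=[]
for b,hi in(((308,336,0,70),1),((308,336,135,200),0)):
    a,c,l=max(blobs(roi((S<70)&(V>140),*b)),key=lambda t:t[0])
    px=np.argwhere(l)[:,::-1]; r=px[:,1].max()+.5 if hi else px[:,1].min()-.5
    e=ray(d,[c[0],r],.1,T)[0,:2];P=ray(d,px,.1,T);print("mark",a,c,r,e,axis(P)); ends.append(e)
e=np.array(ends);print("centre",e.mean(0),"sep",np.linalg.norm(e[0]-e[1]),"ang",np.degrees(np.arctan2(*(e[0]-e[1])[::-1])))
# spindle top
b=max(blobs(roi((S<60)&(V>90),285,360,70,140)),key=lambda t:t[0]);print("spindle",b[0],b[1],ray(d,b[1],.115,T))
cn=max(cv2.findContours(roi(V<90,215,430,0,215).astype(np.uint8),0,1)[0],key=cv2.contourArea)
# bar in hand
zt=s["tcp_pos"][2]-.0517+.058
m=roi((H>95)&(H<130)&(S>110),306,340,200,330);px=np.argwhere(roi((S<60)&(V>60),312,334,235,318))[:,::-1]
P=ray(d,px,zt,T);print("line",axis(P),px.min(0),px.max(0))
Q=(P[:,:2]-tcp);print("along",(Q@tx).min(),(Q@tx).max(),"tcp",tcp)
print("bar end",[(ray(d,[322,r],zt,T)[0,:2]-tcp)@tx for r in(222,228,320)],im[215:240:2,322].tolist(),im[306:326:2,322].tolist())
```

```text
yaw 32.15726796808892
mark 439 [321.50797267  26.93849658] 54.5 [0.58316603 0.20933686] (array([0.59915182, 0.21937575]), np.float64(-147.81327785037567), array([0.00175195, 0.01066616]))
mark 289 [320.9550173  170.15916955] 149.5 [0.51974613 0.1700765 ] (array([0.50406876, 0.16024563]), np.float64(-148.28243446615357), array([0.00176847, 0.01088593]))
centre [0.55145608 0.18970668] sep 0.07458860938037185 ang 31.759756865802984
spindle 1799 [321.17898833 103.47526404] [[0.5521785  0.19013733 0.115     ]]
line (array([0.48575673, 0.14731991]), np.float64(-147.41133571698845), array([0.00173206, 0.01189875])) [316 240] [328 311]
along -0.02039249464377088 0.02005068179019747 tcp [0.48569328 0.14599657]
bar end [np.float64(0.02919853280711933), np.float64(0.02619371036049049), np.float64(-0.02608220933834227)] [[115, 55, 23], [115, 58, 26], [118, 58, 26], [119, 59, 27], [119, 61, 30], [156, 80, 36], [188, 100, 47], [189, 101, 45], [195, 106, 48], [197, 107, 49], [197, 109, 50], [197, 109, 50], [197, 110, 62]] [[126, 130, 129], [126, 129, 129], [126, 131, 131], [115, 50, 18], [115, 56, 24], [116, 57, 25], [107, 47, 16], [215, 222, 228], [205, 209, 214], [205, 209, 214]]
```

```bash
python3 -m crank '[{"dp":[0.55,0.36,0],"angular":[0,0,0]},{"dp":[0.55,0.36,0],"angular":[0,0,0]},{"dp":[0.55,0.36,0],"angular":[0,0,0]},{"dp":[0.56,0.35,0],"angular":[0,0,0]},{"dp":[0,0,-0.58],"angular":[0,0,0]},{"dp":[0,0,-0.58],"angular":[0,0,0]},{"dp":[0,0,-0.5],"angular":[0,0,0]},{"dp":[0,0,0],"angular":[0,0,0]},{"dp":[0,0,0],"angular":[0,0,0]},{"dp":[0,0,0],"angular":[0,0,0]}]'; python3 -c "
from station import sense;s=sense();print(s['tcp_pos'],s['force'],s['ft_torque'])"
```

```text
t: 7.05
tcp_pos: [0.5527, 0.1895, 0.1736]
tool_rot: [0.961, 0.277, 0.001, 0.0]
force: [0.3, 0.3, -1.6]
finger_gap: 0.175
gripper_force: 49.6
[0.55270132 0.18954356 0.17362161] [ 0.34788188  0.25795875 -1.6020008 ] [-0.03918374  0.03638265 -0.02148382]
```

```bash
python3 -m crank '[{"dp":[-0.02,0,-0.07],"angular":[0,0,0]},{"dp":[0,0,-0.07],"angular":[0,0,0]},{"dp":[0,0,-0.06],"angular":[0,0,0]},{"dp":[0,0,-0.05],"angular":[0,0,0]},{"dp":[0,0,-0.05],"angular":[0,0,0]},{"dp":[0,0,0],"angular":[0,0,0]},{"dp":[0,0,0],"angular":[0,0,0]}]'; python3 -c "
from station import sense;s=sense();print(s['tcp_pos'],s['force'],s['ft_torque'])"
```

```text
t: 7.75
tcp_pos: [0.5513, 0.1898, 0.1636]
tool_rot: [0.961, 0.278, -0.0, -0.0]
force: [-0.0, 0.7, -1.0]
finger_gap: 0.174
gripper_force: 49.6
[0.55130485 0.18982746 0.16359713] [-0.02014685  0.68241413 -1.04901738] [ 0.04826485 -0.00171864 -0.02996559]
```

```bash
python3 -m crank '[{"dp":[0,0,-0.03],"angular":[0,0,0]},{"dp":[0,0,-0.03],"angular":[0,0,0]},{"dp":[0,0,0],"angular":[0,0,0]},{"dp":[0,0,0],"angular":[0,0,0]}]'; python3 -c "
from station import sense;s=sense();print(s['tcp_pos'],s['force'],s['ft_torque'])"; python3 -m crank '[{"dp":[0,0,-0.03],"angular":[0,0,0]},{"dp":[0,0,0],"angular":[0,0,0]},{"dp":[0,0,0],"angular":[0,0,0]}]';  python3 -c "
from station import sense;s=sense();print(s['tcp_pos'],s['force'],s['ft_torque'])"
```

```text
t: 8.15
tcp_pos: [0.5515, 0.1899, 0.1626]
tool_rot: [0.961, 0.278, 0.0, 0.0]
force: [-0.4, 0.3, 5.2]
finger_gap: 0.178
gripper_force: 50.3
[0.551502   0.18987162 0.16255738] [-0.38657774  0.34006504  5.17289959] [-0.00809227  0.24522178 -0.006622  ]
t: 8.45
tcp_pos: [0.5516, 0.1899, 0.1625]
tool_rot: [0.961, 0.278, 0.001, 0.0]
force: [-3.5, -0.3, 10.2]
finger_gap: 0.176
gripper_force: 51.2
[0.55156565 0.18990337 0.16247814] [-3.45722558 -0.27618058 10.22565937] [-0.0651392   0.58118554 -0.0354892 ]
```

```bash
cat > st.py <<'E'
from h import *
s=sense();x=R.from_quat(s["tool_rot"]).as_matrix()[:,0]
print("yaw",np.degrees(np.arctan2(x[1],x[0])).round(1),"z",s["tcp_pos"].round(4),"F",s["force"].round(1),"M",s["ft_torque"].round(2),"q6",s["q"][5].round(2))
E
python3 -m crank '[{"dp":[-0.02,0,-0.02],"angular":[0,0,5]},{"dp":[0,0,0],"angular":[0,0,5]},{"dp":[0,0,0],"angular":[0,0,5]},{"dp":[0,0,0],"angular":[0,0,5]},{"dp":[0,0,0],"angular":[0,0,5]},{"dp":[0,0,0],"angular":[0,0,5]}]';python3 st.py
```

```text
t: 9.05
tcp_pos: [0.5515, 0.1897, 0.1624]
tool_rot: [0.855, 0.518, 0.001, 0.001]
force: [-1.8, -1.4, 12.9]
finger_gap: 0.175
gripper_force: 51.4
yaw 62.4 z [0.5515 0.1897 0.1624] F [-1.8 -1.4 12.9] M [-0.28  0.58 -0.12] q6 0.62
```

```bash
python3 -m crank '[{"dp":[0,0,0],"angular":[0,0,4]},{"dp":[0,0,0],"angular":[0,0,4]}]' >/dev/null;python3 st.py
```

```text
yaw 70.4 z [0.5514 0.1896 0.1624] F [-3.4 -1.  11.9] M [-0.36  0.43 -0.14] q6 0.48
```

```bash
python3 -m crank '[{"dp":[0,0,0],"angular":[0,0,4]},{"dp":[0,0,0],"angular":[0,0,4]}]' >/dev/null;python3 st.py
```

```text
yaw 78.4 z [0.5515 0.1895 0.1624] F [-1.8 -1.6 12.2] M [-0.4   0.49 -0.05] q6 0.34
```

```bash
python3 -m crank '[{"dp":[0,0,0],"angular":[0,0,4]},{"dp":[0,0,0],"angular":[0,0,4]}]' >/dev/null;python3 st.py
```

```text
yaw 86.4 z [0.551  0.1893 0.1622] F [-2.5 -2.2 11.4] M [-0.63  0.69 -0.1 ] q6 0.2
```

```bash
python3 -m crank '[{"dp":[0,0,0],"angular":[0,0,4]},{"dp":[0,0,0],"angular":[0,0,4]}]' >/dev/null;python3 st.py
```

```text
yaw 94.4 z [0.5507 0.1889 0.162 ] F [-2.9 -4.2 10.4] M [-0.84  0.53 -0.12] q6 0.06
```

```bash
python3 -m crank '[{"dp":[0,0,0],"angular":[0,0,4]},{"dp":[0,0,0],"angular":[0,0,2]}]' >/dev/null;python3 st.py
```

```text
yaw 100.4 z [0.5514 0.1889 0.1608] F [ 0.5 -2.6  0.5] M [-0.56 -0.16 -0.01] q6 -0.04
```

```bash
python3 -m crank '[{"dp":[0,0,-0.04],"angular":[0,0,3]},{"dp":[0,0,-0.04],"angular":[0,0,0]},{"dp":[0,0,-0.04],"angular":[0,0,0]}]' >/dev/null;python3 st.py
```

```text
yaw 103.2 z [0.5516 0.1891 0.1568] F [ 2.1 -3.7  0.9] M [-0.78 -0.36 -0.01] q6 -0.09
```

```bash
python3 -m crank '[{"dp":[0,0,-0.03],"angular":[0,0,0]},{"dp":[0,0,0],"angular":[0,0,0]}]' >/dev/null;python3 st.py
```

```text
yaw 103.2 z [0.5516 0.1891 0.1559] F [ 1.6 -4.7 -0.1] M [-1.06 -0.49 -0.05] q6 -0.09
```

```bash
python3 -m crank '[{"dp":[0.01,-0.02,-0.03],"angular":[0,0,0]},{"dp":[0,0,-0.02],"angular":[0,0,0]},{"dp":[0,0,0],"angular":[0,0,0]}]' >/dev/null;python3 st.py
```

```text
yaw 103.3 z [0.5516 0.189  0.1546] F [ 2.4 -5.5  3.1] M [-0.95 -0.43  0.01] q6 -0.09
```

```bash
python3 -m crank '[{"dp":[0,0,-0.02],"angular":[0,0,0]},{"dp":[0,0,0],"angular":[0,0,0]}]' >/dev/null;python3 st.py
```

```text
yaw 103.3 z [0.5516 0.189  0.1546] F [ 1.7 -4.7  5.5] M [-0.95 -0.24 -0.05] q6 -0.09
```

```bash
python3 -m crank '[{"dp":[0.01,-0.02,0],"angular":[0,0,-4]},{"dp":[0,0,0],"angular":[0,0,-4]},{"dp":[0,0,0],"angular":[0,0,-4]}]' >/dev/null;python3 st.py
```

```text
yaw 91.1 z [0.5521 0.1891 0.1546] F [ 1.9 -2.2  5.1] M [-0.54 -0.41  0.08] q6 0.12
```

```bash
python3 -m crank '[{"dp":[0,0,0],"angular":[0,0,-4]},{"dp":[0,0,0],"angular":[0,0,-4]}]' >/dev/null;python3 st.py
```

```text
yaw 83.1 z [0.552  0.1891 0.1546] F [ 1.4 -2.5  5.5] M [-0.56 -0.31  0.01] q6 0.26
```

```bash
python3 -m crank '[{"dp":[0,0,0],"angular":[0,0,-4]},{"dp":[0,0,0],"angular":[0,0,-4]}]' >/dev/null;python3 st.py
```

```text
yaw 75.1 z [0.5517 0.1892 0.1545] F [ 1.  -1.3  4.8] M [-0.46 -0.17  0.05] q6 0.4
```

```bash
python3 -m crank '[{"dp":[0,0,-0.007],"angular":[0,0,-4]},{"dp":[0,0,-0.007],"angular":[0,0,-4]}]' >/dev/null;python3 st.py
```

```text
yaw 67.1 z [0.5515 0.1894 0.1544] F [-0.2 -2.   7.5] M [-0.37 -0.14  0.06] q6 0.54
```

```bash
python3 -m crank '[{"dp":[0,0,-0.007],"angular":[0,0,-4]},{"dp":[0,0,-0.007],"angular":[0,0,-4]}]' >/dev/null;python3 st.py
```

```text
yaw 59.1 z [0.5513 0.1896 0.1539] F [ 0.4 -1.7  7.1] M [-0.17 -0.06  0.13] q6 0.68
```

```bash
python3 -m crank '[{"dp":[0,0,-0.007],"angular":[0,0,-4]},{"dp":[0,0,-0.007],"angular":[0,0,-4]}]' >/dev/null;python3 st.py
```

```text
yaw 51.1 z [0.5513 0.1897 0.1534] F [ 0.3 -0.7  5.8] M [-0.18 -0.12  0.04] q6 0.82
```

```bash
python3 -m crank '[{"dp":[0,0,-0.007],"angular":[0,0,-4]},{"dp":[0,0,-0.007],"angular":[0,0,-4]},{"dp":[0,0,-0.007],"angular":[0,0,-4]},{"dp":[0,0,-0.007],"angular":[0,0,-4]}]' >/dev/null;python3 st.py
```

```text
yaw 35.1 z [0.5511 0.1899 0.1523] F [ 0.2 -0.3  5. ] M [-0.05 -0.17  0.07] q6 1.1
```

```bash
python3 -m crank '[{"dp":[0,0,-0.007],"angular":[0,0,-4]},{"dp":[0,0,-0.007],"angular":[0,0,-4]},{"dp":[0,0,-0.007],"angular":[0,0,-4]}]' >/dev/null;python3 st.py
```

```text
yaw 23.1 z [0.551  0.1899 0.1516] F [ 0.3 -1.1  3.7] M [-0.19 -0.04  0.04] q6 1.31
```

```bash
python3 -m crank '[{"dp":[0,0,-0.007],"angular":[0,0,-4]},{"dp":[0,0,-0.007],"angular":[0,0,-4]},{"dp":[0,0,-0.007],"angular":[0,0,-4]}]' >/dev/null;python3 st.py
```

```text
yaw 11.1 z [0.5507 0.1897 0.1509] F [ 0.3 -1.1  5.7] M [-0.21 -0.05  0.15] q6 1.51
```

```bash
python3 -m crank '[{"dp":[0,0,-0.007],"angular":[0,0,-4]},{"dp":[0,0,-0.007],"angular":[0,0,-4]}]' >/dev/null;python3 st.py
```

```text
yaw 3.1 z [0.5507 0.1896 0.1504] F [-0.3 -0.9  3.9] M [-0.24 -0.08  0.17] q6 1.65
```

```bash
python3 -m crank '[{"dp":[0,0,-0.007],"angular":[0,0,-3]},{"dp":[0,0,-0.006],"angular":[0,0,-3]}]' >/dev/null;python3 st.py
```

```text
yaw -2.9 z [0.5507 0.1899 0.1501] F [-0.4 -0.7  4.6] M [-0.04 -0.01  0.21] q6 1.76
```

```bash
python3 -m crank '[{"dp":[0,0,-0.007],"angular":[0,0,-3]}]' >/dev/null;python3 st.py
```

```text
yaw -5.9 z [0.5507 0.19   0.1499] F [-0.4  0.8  5.7] M [-0.01 -0.01  0.14] q6 1.81
```

```bash
python3 -m crank '[{"dp":[0,0,-0.006],"angular":[0,0,-3]}]' >/dev/null;python3 st.py
```

```text
yaw -8.9 z [0.5508 0.19   0.1498] F [-0.4 -0.3  6.3] M [-0.1   0.02  0.27] q6 1.86
```

```bash
python3 -m crank '[{"dp":[0,0,-0.006],"angular":[0,0,-3]}]' >/dev/null;python3 st.py
```

```text
yaw -11.8 z [0.5507 0.1898 0.1498] F [-0.7 -1.1  7.3] M [-0.06  0.11  0.45] q6 1.92
```

```bash
python3 -m crank '[{"dp":[0,0,-0.005],"angular":[0,0,-2]}]' >/dev/null;python3 st.py
```

```text
yaw -13.7 z [0.5507 0.1898 0.1498] F [-1.5  0.   7.6] M [0.01 0.09 0.72] q6 1.95
```

```bash
python3 -m crank '[{"dp":[0,0,-0.003],"angular":[0,0,-2]}]' >/dev/null;python3 st.py
```

```text
yaw -15.6 z [0.5507 0.1899 0.1498] F [-0.8 -0.4  7.9] M [0.1  0.1  1.15] q6 1.98
```

The moment jumped and the knob stopped sinking, so it is at the stop. I'll ease the hand back to take the load off, then open.

```bash
python3 -m crank '[{"dp":[0,0,0.02],"angular":[0,0,3]},{"dp":[0,0,0],"angular":[0,0,0.5]},{"dp":[0,0,0],"angular":[0,0,0]}]' >/dev/null;python3 st.py
```

```text
yaw -12.3 z [0.5507 0.1898 0.1498] F [-0.8  0.7  6.4] M [0.19 0.07 0.12] q6 1.92
```

```bash
python3 -m crank '[{"dp":[0,0,0],"angular":[0,0,0]},{"dp":[0,0,0],"angular":[0,0,0]},{"dp":[0,0,0],"angular":[0,0,0]},{"dp":[0,0,0],"angular":[0,0,0]},{"dp":[0,0,0],"angular":[0,0,0]},{"dp":[0,0,0],"angular":[0,0,0]},{"dp":[0,0,0],"angular":[0,0,0]}]' 0;python3 st.py
```

```text
t: 15.25
tcp_pos: [0.5513, 0.1886, 0.1494]
tool_rot: [0.994, -0.107, -0.0, -0.0]
force: [0.1, 0.3, -0.0]
finger_gap: 0.995
gripper_force: 0.0
yaw -12.3 z [0.5513 0.1886 0.1494] F [ 0.1  0.3 -0. ] M [-0.05  0.09  0.03] q6 1.92
```

```bash
python3 -m crank '[{"dp":[0,0,0.3],"angular":[0,0,0]},{"dp":[0,0,0.7],"angular":[0,0,0]},{"dp":[0,0,0.9],"angular":[0,0,0]},{"dp":[0,0,0.9],"angular":[0,0,0]},{"dp":[0,0,0],"angular":[0,0,0]},{"dp":[0,0,0],"angular":[0,0,0]},{"dp":[0,0,0],"angular":[0,0,0]}]'
python3 - <<'E'
from kb import *
s,d,T=wrist();cv2.imwrite("pics/w4.png",d["image"])
print(knob(s,d,T,zt=.156,box=(220,420,60,400)),s["tcp_pos"],s["t"])
c=ray(d,[[320,200]],.15,T);dz=d["range_z"]
H,S,V=cv2.split(cv2.cvtColor(d["image"],cv2.COLOR_BGR2HSV))
m=(S<70)&(V>150);l=knob(s,d,T,zt=.156,box=(220,420,60,400))[4]
v,u=int(l[1]),int(l[0]);z=np.median(dz[v-5:v+6,u-2:u+3]);p=T@np.r_[np.linalg.inv(d["mtx"])@[u,v,1]*z,1];print("bar top",p[:3])
E
```

```text
t: 15.95
tcp_pos: [0.5504, 0.1885, 0.2326]
tool_rot: [0.994, -0.107, -0.001, 0.0]
force: [-0.6, -0.1, -0.3]
finger_gap: 1.004
gripper_force: 0.0
(array([0.5360408 , 0.19362309]), np.float64(171.46300784567933), array([0.00615654, 0.01152687]), np.int32(106), array([320.37735849, 230.8490566 ])) [0.55043492 0.18848064 0.23262505] 15.95
bar top [0.53775497 0.19353587 0.15802376]
```

View pics/w4.png

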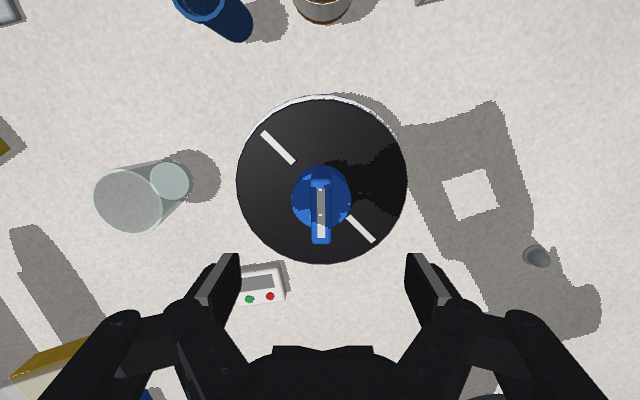

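The knob is seated on the spindle at (321,210) with its bar where I released it. The fingers are clear and the bench is undisturbed.

```bash
python3 -c "
from station import order;print(order.sign_off())"
```

```text
the job is handed in; nothing more can be done
None
```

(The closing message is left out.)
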